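# Fit the grating plate to its stand and lock it

### The arm

A 7-joint arm with a two-finger parallel gripper is mounted at the origin on the work surface. World frame = base frame: x ahead of the robot, y to its left, z up, the work surface at z = 0. Lengths are in m, angles in rad, forces in N, time in s.
With the tool pointing down it reaches from about 0.35 to 0.9 m from the base axis. Payload 7.2 kg.
Tool frame: the origin (TCP) lies midway between the tips of the shut fingers; the grasp point (between the pads) lies env.grip_depth behind it (env.grip_depth is the distance from the TCP to the grasp point, in m); z points along the fingers, y is the line along which they close (so a half turn about z gives the same grasp; the last joint's range is limited). The gripper opens to 85 mm and grips with 20 to 120 N. Pads are 22 mm wide; open, the fingers measure 114 mm over their backs; the gripper's body (76 mm by 85 mm) begins 54 mm behind the grasp point. The pads swing forward as they close: fully open they stand 13 mm farther back than shut.
Start: joints at [1.16, 0.411, -0.013, 1.596, 0.006, 1.134, -0.082], TCP at [0.21, -0.589, 0.231] pointing down, gripper open.
Joint ranges: [-2.95, 2.95], [-0.29, 1.99], [-1.47, 1.44], [0.14, 2.54], [-1.03, 4.17], [0.13, 1.85], [-2.86, 2.86]. Speed limits (rad/s): [2.39, 2.39, 3.01, 3.01, 3.14, 3.14, 3.14].

### API

Orientations are given as a rotation vector (axis times angle).
In Python, from cell import env gives the robot as it stands. The module is installed in compiled form; this text tells all that it offers.
- The arm moves only by the tool move_arm, never from a script. Its argument "increments" is a list of rows, each a list of 7 numbers: the opening, from 0 (shut) to 1 (fully open), then the shift along the tool's x, y, z in units of 0.025 m (1.0 is 0.025 m), then the turn, a rotation vector about the tool's x, y, z in units of 0.08 rad (1.0 is 0.08 rad). A call has 1 to 20 rows; each row shifts and turns the commanded pose from where the row before left it, along the tool's axes as they then stand; what a row does not reach is not made up. A row lasts 1/12 s, in which the tool goes at most 41.7 mm and 7.16 degrees, less where a joint would pass 70% of its speed; a pose out of reach is approached as far as the arm can. A call with a number of a shift or a turn outside -1 to 1 is refused whole. A call with a gripper value outside its range is refused whole. The fingers move at their own pace and stop on an object; "grip_force" is the grip in N (left out, the last holds). Time passes only in rows, so rows that do not move let the fingers close. It gives the time, the measured TCP pose, the force, the opening and the grip force at its end, in the units of the state.
- env.state(): the state, without advancing time (a new reading comes with each control period).
- env.get_image(name): name is "scene" or "top" or "wrist"; returns a dict with "color" (384x512x3 uint8, red, green, blue), "depth" (384x512 float32, m along the optical axis (not along the pixel's ray), 0 where there is no reading), "fx", "fy", "cx", "cy" (pixels), "world_to_cam" (4x4, takes a point from world to camera coordinates). Camera axes: x right, y down, z forward; pixel columns grow to the right and rows downward; lengths in m; the calibration is good to about 2 mm. The wrist camera is an equidistant fisheye: a pixel r from the principal point sees the ray r / f radians off the axis. A picture is of the moment at which its call begins.
- env.close_job(): hands the job in; it is judged then, once.
The state is a dict: "clock": time; "joint_positions": joint angles; "joint_velocities": joint speeds; "tau": joint torques, N m; "tool_pos": TCP position; "ee_rot": TCP orientation; "contact_force": force on the tool from outside, world axes, zero at the start; "ft_torque": the same for the moment, N m; "opening": finger opening in m; "grasp_force": force on a finger pad.
Only numpy, scipy, OpenCV 4.12 (cv2) and the standard library are available. Lean on these libraries where they do the work, as an engineer would, in place of code of your own. Each camera call takes 0.05 s, during which the arm holds its last target. There are 200 camera calls.

### The job

Take the grating plate (the one with rows of round holes) out of the leaning drying rack, stand it upright in the slot of the grater stand, feeling for the slot because its insert may sit a little to one side, and press it fully home against the stiff ejector. Then slide the lock to its end stop over the plate's shoulder. Leave the slicing plate in the rack and do not knock over or shove aside the other things on the counter.

Things in the scene. Friction and masses are not known exactly. Their poses are not given: they have to be found in the camera images.
- grating_plate: Loose black-framed plate, steel panel with 5 rows of 4 round holes; 10 mm thick (x), 130 tall (z), 0.14-0.24 kg. Lower 30 mm: foot 100 mm wide (y); above it 68 mm wide, so a 16 mm shoulder each side. Origin: centre of foot's underside; z up the plate, x normal to it. Faces alike, may stand either way round. Starts leaning 35 degrees in the rack, top towards the robot, in either pocket.
- slicing_plate: Loose plate of the same shape, size and axes as the grating plate, but its steel panel has a single slanting slit. Leans in the other pocket of the rack. Must stay there.
- rack: Fixed steel wire drying rack, 108 by 292 mm (x, y), z up; origin: centre of its footprint on the counter. Pockets at y = -62 and +62 mm lean the plates 35 degrees, tops to the rack's -x, feet 30 mm up. A back rest under the plate reaches 75 mm up it, a lip 18 mm high stands 2 mm off its upper face; higher up both faces are free. Draw the plate out along its own z.
- rail_mid (a point): Middle of the rack's utensil rail, a 10 mm bar along the rack's y, 210 mm above the counter and 20 mm to +x of the rack's origin, on two posts 142 mm to either side. A vertical gripper closing across a plate would meet it with its body; one tilted along the plate clears it. Axes as the rack's.
- stand: Fixed aluminium grater stand, a block 90 mm (x) by 230 mm (y, from -162 to +68) and 40 mm high, z up; origin at counter level under the middle of the window that holds the slotted insert. The lock slide lies on its -y end between two guide bars along y, 12 mm high (tops 52 mm above the counter), 18 to 26 mm either side of the middle.
- slot_mouth (a point): Middle of the window in the stand's top, 40 mm up; axes as the stand's. In the window is a grey slotted insert, 40 by 116 mm, flush, set by hand: its slot, 12 mm (x) by 104 mm (y), chamfered 2 mm, may sit up to 4 mm to either side of this point along x (not told: feel or look). In the slot a stiff steel ejector shoe, top 7 to 12 mm above its lowest place; no spring, goes down under about 12 N.
- slot_floor (a point): Height of the plate's origin (centre of foot's underside) when pressed fully home, the ejector on its hard stop: 8 mm above the counter, 32 mm below the stand's top. In plan the middle of the window, so the slot may lie up to 4 mm off along x. Axes as the stand's. The plate's weight alone does not move the ejector. The shoulders end 2 mm below the stand's top.
- lock (a joint): The lock's slide, 0 to 0.040 m, growing towards the stand's +y (to the plate); 0.040 is the end stop; starts at 0 to 0.008. About 3 N of friction. Its steel tongue, 30 mm wide, 8 thick, lies on the stand's top and at the stop reaches 12 mm over the foot's shoulder; it passes only if the plate is pressed home.
- lock_grip (a point): Point inside the lock's black grip, 10 mm below the grip's top and 78.5 mm above the counter (axes as the stand's). The grip is a block 14 mm (x) by 22 mm (y) by 40 mm high on the tongue, its middle 55 mm behind the tongue's leading end; it rises from 48 mm to 88.5 mm above the counter.
- mug: Loose white mug, 76 mm across, 85 mm high; origin at the centre of its underside, z up.
- jar: Loose glass spice jar, 46 mm across, 75 mm high, beyond the stand; origin at the centre of its underside, z up.
- tin: Loose small steel tin, 42 mm across, 50 mm high, near the lock; origin at the centre of its underside, z up.
- salt: Loose white salt pot, 48 mm across, 45 mm high, on the robot's side of the stand; origin at the centre of its underside, z up.
- mill: Loose dark wooden pepper mill, 56 mm across, 158 mm high, far back; origin at the centre of its underside, z up.
- bowl: Loose steel bowl, 120 mm across, 55 mm high, far back beyond the rack; origin at the centre of its underside, z up.
- spoon: Loose wooden spoon lying on the counter left of the rack's front, about 240 mm long along its x; z up.

How it is judged:
By the outcome, as a careful person would: the job done as asked, in the order asked, and still so for the second after the job is handed in, with the robot touching nothing.
It also fails if it takes over 64 s, if anything falls off the work surface, if the arm or the gripper's body presses on something with over 40 N, if the wrist force passes 120 N, or if a joint passes its speed limit or range.

## Working session

There is one attempt and no reset: what is moved stays moved. The work goes in short steps, Python scripts to look and compute and a tool call to move; the robot and the scene stay as the last step left them, time stands still between calls to the robot, and variables do not carry over. Pictures are saved under pics/ and viewed, at most 10 in all, crops included, and the job is handed in when it is done.

Besides the shell and the picture viewer there is one more tool, called after "Call:" as name(argument=value, ...) on one line, values as JSON. move_arm: Moves the arm, as the interface text tells. Its arguments: {"type":"object","properties":{"increments":{"type":"array","items":{"type":"array","items":{"type":"number","minimum":-1,"maximum":1}}},"grip_force":{"type":"number"}},"required":["increments"]}

```bash
mkdir -p pics; cat > h.py <<'E'
import numpy as np, cv2
from scipy.spatial.transform import Rotation as R
from cell import env
def cloud(im):
    d=im['depth'];v,u=np.mgrid[:d.shape[0],:d.shape[1]]
    P=np.stack([(u-im['cx'])/im['fx']*d,(v-im['cy'])/im['fy']*d,d],-1)
    T=np.linalg.inv(im['world_to_cam'])
    W=P@T[:3,:3].T+T[:3,3]; W[d==0]=np.nan
    return W
E
python3 - <<'E'
from h import *
for n in('scene','top'):
    im=env.get_image(n); np.savez(n,**im); cv2.imwrite(f'pics/{n}.png',im['color'][...,::-1])
print(env.state(),env.grip_depth)
E
```

```text
{'clock': 0.1, 'joint_positions': array([ 1.15983667,  0.41185396, -0.01270931,  1.59692554,  0.00560143,
        1.13432502, -0.08222086]), 'joint_velocities': array([-1.12857766e-03, -3.37300325e-03, -2.24352316e-04, -1.71397466e-03,
        5.62747029e-05,  6.37949251e-04,  1.32141804e-03]), 'tau': array([ 3.03188193e-03, -6.01821542e+01,  6.84278123e-01, -3.00085044e+01,
        1.39771614e-02,  6.46228800e-03, -4.19545358e-05]), 'tool_pos': array([ 0.20987029, -0.58824487,  0.23053022]), 'ee_rot': array([-3.09415746e+00, -5.35531558e-01,  5.59073919e-04]), 'contact_force': array([-0.98849519, -0.09488478, -0.17666418]), 'ft_torque': array([ 0.00346602, -0.02621309, -0.00144534]), 'grasp_force': 0.0, 'opening': 0.08569461156871126} 0.0187
```

View pics/scene.png

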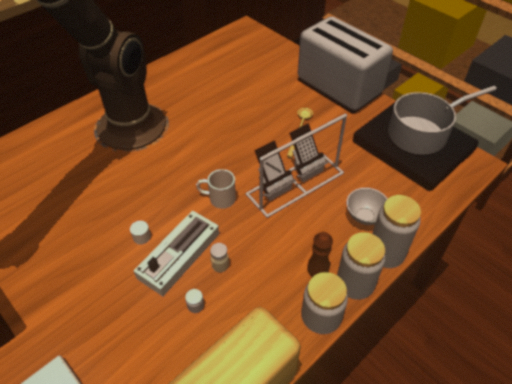

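View pics/top.png

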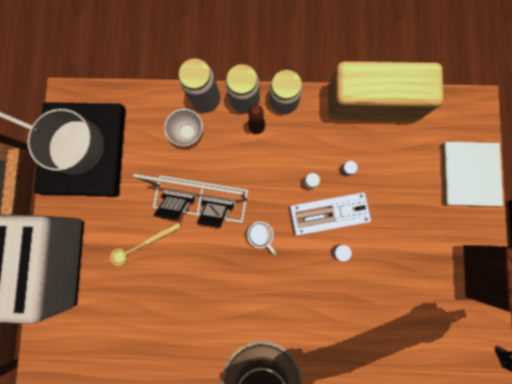

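The scene view shows the holed plate in the far pocket (307,145), and the slit plate at (270,165). In the top view, the grating plate is the left one at (173,205), the stand is at (330,214) and the lock grip is at its right end.

```bash
python3 - <<'E'
from h import *
im=dict(np.load('top.npz'));W=cloud(im)
c=im['color']
a=cv2.resize(c[165:240,120:265],None,fx=5,fy=5,interpolation=cv2.INTER_CUBIC)
b=cv2.resize(c[180:250,280:390],None,fx=5,fy=3.0,interpolation=cv2.INTER_CUBIC)
b=cv2.resize(c[185:245,280:380],(725,225*2-225+0),interpolation=cv2.INTER_CUBIC) if 0 else cv2.resize(c[188:240,280:380],None,fx=4.2,fy=4.2,interpolation=cv2.INTER_CUBIC)
o=np.zeros((a.shape[0]+b.shape[0],725,3),np.uint8);o[:a.shape[0]]=a;o[a.shape[0]:,:b.shape[1]]=b
cv2.imwrite('pics/crop1.png',o[...,::-1]); print(o.shape, im['fx'])
# stand
roi=np.zeros(W.shape[:2],bool);roi[185:245,280:380]=1
m=roi&(W[...,2]>.03)&(W[...,2]<.06)
n,l,s,_=cv2.connectedComponentsWithStats(m.astype(np.uint8));k=1+np.argmax(s[1:,4]);m=l==k
r=cv2.minAreaRect((W[m][:,:2]*1000).astype(np.float32));print('stand',r,cv2.boxPoints(r))
m=roi&(W[...,2]>.065)&(l==k) | roi&(W[...,2]>.06)
for z in np.argwhere(m)[::1][:60]: print(z,W[tuple(z)].round(3),end=';')
# rack
print()
roi=np.zeros(W.shape[:2],bool);roi[165:235,130:255]=1
m=roi&(W[...,2]>.195)&(W[...,2]<.225);p=W[m];print('rail',len(p));
r=cv2.fitLine((p[:,:2]*1000).astype(np.float32),cv2.DIST_HUBER,0,.1,.1).ravel();print(r,p[np.argmin(p[:,1])],p[np.argmax(p[:,1])],p.mean(0))
for nm,(u0,u1) in dict(g=(155,195),s=(197,235)).items():
    q=np.zeros_like(roi);q[192:230,u0:u1]=1
    p=W[q&(W[...,2]>.05)&(W[...,2]<.16)&(im['color'].max(-1)<300)]
    print(nm,len(p),p.mean(0),p.max(0),p.min(0)); t=p[p[:,2]>p[:,2].max()-.012];print('top',t.mean(0),t.min(0),t.max(0))
    P=p
    for _ in range(4):
        u,S,vt=np.linalg.svd(P-P.mean(0),full_matrices=False);d=np.abs((p-P.mean(0))@vt[2]);P=p[d<.004]
    print('n',vt[2],len(P),P.mean(0))
E
```

```text
(593, 725, 3) 349.3587861400606
stand ((513.0155639648438, -194.3289031982422), (89.99620819091797, 230.19679260253906), 11.879854202270508) [[ 445.28708   -90.95906 ]
 [ 492.6754   -316.22537 ]
 [ 580.744    -297.69873 ]
 [ 533.3557    -72.432434]]
[185 307] [ 0.595 -0.122  0.062];[185 308] [ 0.594 -0.123  0.073];[185 309] [ 0.594 -0.126  0.073];[185 310] [ 0.594 -0.129  0.074];[185 311] [ 0.594 -0.132  0.073];[185 312] [ 0.594 -0.135  0.074];[185 313] [ 0.594 -0.137  0.079];[185 314] [ 0.594 -0.141  0.073];[185 315] [ 0.594 -0.144  0.075];[185 316] [ 0.594 -0.147  0.075];[186 309] [ 0.592 -0.127  0.065];[186 310] [ 0.591 -0.129  0.073];[186 311] [ 0.591 -0.132  0.074];[186 312] [ 0.591 -0.135  0.073];[186 313] [ 0.591 -0.138  0.073];[186 314] [ 0.591 -0.141  0.074];[186 315] [ 0.593 -0.146  0.062];[205 361] [ 0.537 -0.276  0.085];[205 362] [ 0.537 -0.278  0.09 ];[205 363] [ 0.537 -0.282  0.086];[205 364] [ 0.537 -0.285  0.086];[206 356] [ 0.536 -0.268  0.064];[206 357] [ 0.534 -0.266  0.082];[206 358] [ 0.534 -0.267  0.087];[206 359] [ 0.534 -0.269  0.09 ];[206 360] [ 0.534 -0.272 
[... 1200 characters left out ...]
.55059489 0.063917   0.21286144] [0.59345938 0.35111216 0.21331386] [0.57066601 0.20703345 0.21347809]
g 645 [0.51892785 0.27542617 0.09515301] [0.56517755 0.32525917 0.14103017] [0.47830183 0.22562391 0.05003242]
top [0.48962812 0.27967701 0.13491607] [0.47830183 0.24809614 0.1293643 ] [0.50198651 0.31272973 0.14103017]
n [-0.80941762  0.11901737 -0.57504606] 536 [0.51940055 0.27719813 0.09637785]
s 660 [0.50244065 0.15386465 0.09481891] [0.54901826 0.20128152 0.14422826] [0.46195509 0.10314628 0.0500054 ]
top [0.47177879 0.15898417 0.13610471] [0.46201335 0.12712591 0.13225353] [0.48019119 0.19242499 0.14422826]
n [ 0.80850255 -0.11766721  0.5766091 ] 544 [0.50274925 0.15491326 0.09597673]
```

View pics/crop1.png

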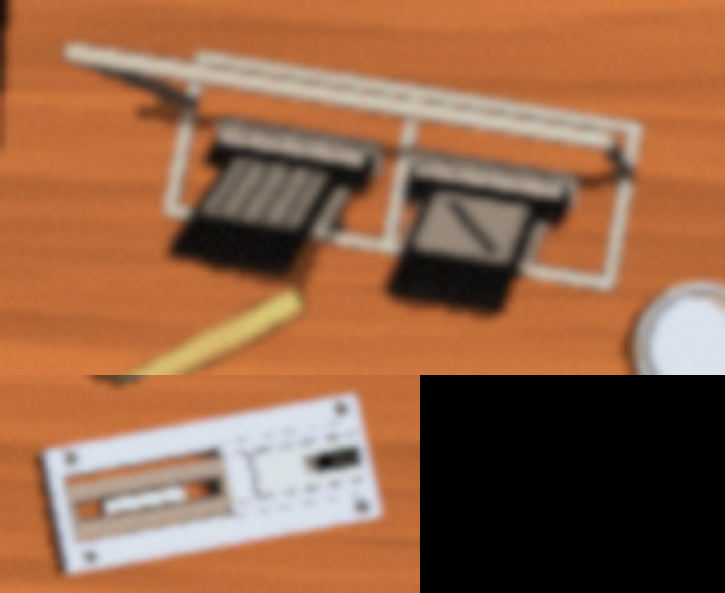

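The crop confirms the grating plate is in the left (+y) pocket, at (265,195) in the crop. The slot is at (145,497) and the lock grip at (335,460), at the stand's right end. I have the stand and rack poses, so I'll plan from those and go over the stand first for a wrist look.

```bash
cat >> h.py <<'E'
def u(a): a=np.array(a,float); return a/np.linalg.norm(a)
ys=np.radians(11.88); SX=np.array([np.cos(ys),np.sin(ys),0]); SY=np.array([-np.sin(ys),np.cos(ys),0]); S0=np.array([.5033,-.1483,0])
yr=np.radians(-8.1); EX=np.array([np.cos(yr),np.sin(yr),0]); F=np.array([.560,.2717,.030])
c,s=np.cos(np.radians(35)),np.sin(np.radians(35)); ZP=-s*EX+np.array([0,0,c]); NP=c*EX+np.array([0,0,s])
def rot(y,z): y=u(y);z=u(z); return np.stack([np.cross(y,z),y,z],1)
RD=rot(SX,[0,0,-1]); RP=rot(NP,-ZP)
def plan(p,Rt,N=None,p0=None,R0=None):
    st=env.state(); p0=st['tool_pos'] if p0 is None else p0; R0=R.from_rotvec(st['ee_rot']).as_matrix() if R0 is None else R0
    w=R.from_matrix(R0.T@Rt).as_rotvec()
    N0=N or 1
    while True:
        M=sum(R0@R.from_rotvec(w*k/N0).as_matrix() for k in range(N0))
        d=np.linalg.solve(M,np.array(p)-p0)
        if N or (np.abs(d).max()<=.025*.98 and np.abs(w/N0).max()<=.08*.98): break
        N0+=1
    print(N0,'rows',(d/.025).round(3).tolist(),(w/N0/.08).round(3).tolist())
def show():
    st=env.state();print(round(st['clock'],2),st['tool_pos'].round(4),st['contact_force'].round(1),'op',round(st['opening'],4),'gf',round(st['grasp_force'],1));print('q',st['joint_positions'].round(2))
E
python3 -c "
from h import *
plan(S0+[0,0,.30],RD)
plan(F+.185*ZP,RP,None,S0+[0,0,.30],RD)"
```

```text
24 rows [0.961, 0.046, -0.116] [-0.001, -0.001, -0.748]
19 rows [0.932, -0.129, 0.208] [-0.398, -0.07, 0.222]
```

Call:
move_arm(increments=[[1, 0.96, 0.05, -0.12, 0, 0, -0.75], [1, 0.96, 0.05, -0.12, 0, 0, -0.75], [1, 0.96, 0.05, -0.12, 0, 0, -0.75], [1, 0.96, 0.05, -0.12, 0, 0, -0.75], [1, 0.96, 0.05, -0.12, 0, 0, -0.75], [1, 0.96, 0.05, -0.12, 0, 0, -0.75], [1, 0.96, 0.05, -0.12, 0, 0, -0.75], [1, 0.96, 0.05, -0.12, 0, 0, -0.75], [1, 0.96, 0.05, -0.12, 0, 0, -0.75], [1, 0.96, 0.05, -0.12, 0, 0, -0.75], [1, 0.96, 0.05, -0.12, 0, 0, -0.75], [1, 0.96, 0.05, -0.12, 0, 0, -0.75]])

```text
clock: 1.1
tool_pos: [0.441, -0.4225, 0.2676]
ee_rot: [2.704, 1.6, -0.0]
contact_force: [0.1, -0.2, -1.0]
opening: 0.0854
grasp_force: 0.0
```

Call:
move_arm(increments=[[1, 0.96, 0.05, -0.12, 0, 0, -0.75], [1, 0.96, 0.05, -0.12, 0, 0, -0.75], [1, 0.96, 0.05, -0.12, 0, 0, -0.75], [1, 0.96, 0.05, -0.12, 0, 0, -0.75], [1, 0.96, 0.05, -0.12, 0, 0, -0.75], [1, 0.96, 0.05, -0.12, 0, 0, -0.75], [1, 0.96, 0.05, -0.12, 0, 0, -0.75], [1, 0.96, 0.05, -0.12, 0, 0, -0.75], [1, 0.96, 0.05, -0.12, 0, 0, -0.75], [1, 0.96, 0.05, -0.12, 0, 0, -0.75], [1, 0.96, 0.05, -0.12, 0, 0, -0.75], [1, 0.96, 0.05, -0.12, 0, 0, -0.75], [1, 0, 0, 0, 0, 0, 0], [1, 0, 0, 0, 0, 0, 0], [1, 0, 0, 0, 0, 0, 0]])

```text
clock: 2.35
tool_pos: [0.5038, -0.1497, 0.3035]
ee_rot: [1.973, 2.444, -0.001]
contact_force: [0.7, -0.2, 0.0]
opening: 0.0852
grasp_force: 0.0
```

```bash
python3 -c "
from h import *
im=env.get_image('wrist'); np.savez('wrist',**im)
cv2.imwrite('pics/w1.png',im['color'][...,::-1]); print(im['fx'],im['world_to_cam'])
show()
plan(F+.185*ZP,RP)"
```

```text
297.3186396354542 [[ 9.77711613e-01  2.09951982e-01 -4.08309527e-04 -4.60450170e-01]
 [ 2.00025203e-01 -9.30889789e-01  3.05669950e-01 -3.00323993e-01]
 [ 6.37959207e-02 -2.98938733e-01 -9.52137445e-01  3.72724581e-01]
 [ 0.00000000e+00  0.00000000e+00  0.00000000e+00  1.00000000e+00]]
2.4 [ 0.5037 -0.1503  0.3033] [ 0.1 -0.1  0.2] op 0.0853 gf 0.0
q [ 0.62  0.23 -0.51  1.71  0.12  1.24  0.3 ]
19 rows [0.937, -0.13, 0.215] [-0.398, -0.07, 0.225]
```

View pics/w1.png

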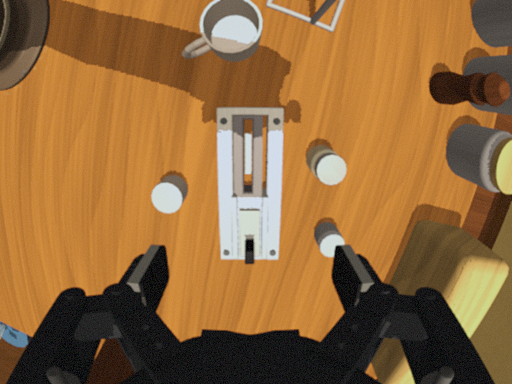

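The wrist view shows the stand upright in the middle, with the insert at columns 234–267 and the slot with its shoe at column 248, slightly to the left (-x). I'll rectify it to measure the offset while I carry on.

```bash
cat >> h.py <<'E'
def wproj(im,P):
    T=im['world_to_cam'];Q=P@T[:3,:3].T+T[:3,3]; r=np.linalg.norm(Q[...,:2],axis=-1);th=np.arctan2(r,Q[...,2])
    return im['cx']+im['fx']*th*Q[...,0]/r, im['cy']+im['fy']*th*Q[...,1]/r
def rect(im,z,xs,ys):
    X,Y=np.meshgrid(xs,ys); P=S0+X[...,None]*SX+Y[...,None]*SY+[0,0,z]
    a,b=wproj(im,P); return cv2.remap(im['color'],a.astype(np.float32),b.astype(np.float32),cv2.INTER_CUBIC)
E
python3 - <<'E'
from h import *
im=dict(np.load('wrist.npz'))
xs=np.arange(-.06,.06,.0005);ys=np.arange(.085,-.19,-.0005)
r=rect(im,.04,xs,ys); cv2.imwrite('pics/r1.png',cv2.resize(r,None,fx=1.5,fy=1,interpolation=1)[...,::-1])
g=r.astype(int).sum(-1)//3
for y0,y1 in((.06,.05),(.03,0.0),(-.01,-.035),(-.042,-.05)):
    m=(ys<y0)&(ys>y1); print(y0,y1,' '.join(f'{x*1000:.0f}:{v:.0f}' for x,v in list(zip(xs,g[m].mean(0)))[14:-14:2]))
E
```

```text
0.06 0.05 -53:94 -52:91 -51:85 -50:78 -49:76 -48:85 -47:106 -46:137 -45:161 -44:167 -43:166 -42:158 -41:144 -40:131 -39:126 -38:122 -37:120 -36:121 -35:124 -34:134 -33:147 -32:158 -31:165 -30:169 -29:169 -28:167 -27:158 -26:137 -25:112 -24:100 -23:98 -22:102 -21:103 -20:104 -19:103 -18:103 -17:103 -16:103 -15:105 -14:105 -13:101 -12:98 -11:95 -10:92 -9:92 -8:94 -7:95 -6:95 -5:96 -4:95 -3:95 -2:94 -1:94 0:95 1:95 2:94 3:95 4:98 5:102 6:107 7:108 8:106 9:106 10:108 11:107 12:106 13:106 14:106 15:105 16:101 17:96 18:94 19:93 20:92 21:91 22:90 23:107 24:138 25:162 26:171 27:171 28:169 29:169 30:160 31:145 32:133 33:129 34:127 35:125 36:124 37:128 38:137 39:149 40:160 41:169 42:170 43:162 44:144 45:115 46:91 47:83 48:84 49:85 50:84 51:87 52:92
0.03 0.0 -53:125 -52:125 -51:123 -50:122 -49:121 -48:133 -47:163 -46:196 -45:216 -44:223 -43:222 -42:221 -41:221 -40:221 -39:221 -38:221 -37:221 -36:221 -35:221 -34:221 -33:220 -32:221 -31:221 -30:222 -29:223 -28:220 -27:213 -26:183 -25:151 -24:142 -23:157 -22:171 -21:172 -20:172 -19:172 -18:172 -17:172 -16:172 -15:172 -14:170 -13:165 -12:149 -11:12
[... 1294 characters left out ...]
6:198 -45:215 -44:222 -43:221 -42:221 -41:220 -40:220 -39:220 -38:221 -37:221 -36:221 -35:221 -34:220 -33:220 -32:220 -31:220 -30:220 -29:221 -28:221 -27:209 -26:186 -25:152 -24:138 -23:150 -22:162 -21:168 -20:168 -19:168 -18:167 -17:166 -16:167 -15:169 -14:170 -13:166 -12:155 -11:126 -10:92 -9:68 -8:50 -7:45 -6:50 -5:48 -4:48 -3:50 -2:50 -1:47 0:48 1:58 2:84 3:118 4:146 5:164 6:170 7:168 8:168 9:168 10:167 11:168 12:168 13:169 14:169 15:161 16:139 17:114 18:94 19:82 20:82 21:85 22:112 23:156 24:192 25:214 26:223 27:222 28:222 29:221 30:221 31:221 32:221 33:221 34:220 35:221 36:221 37:220 38:220 39:220 40:221 41:222 42:224 43:218 44:203 45:172 46:142 47:130 48:125 49:126 50:126 51:125 52:125
```

View pics/r1.png

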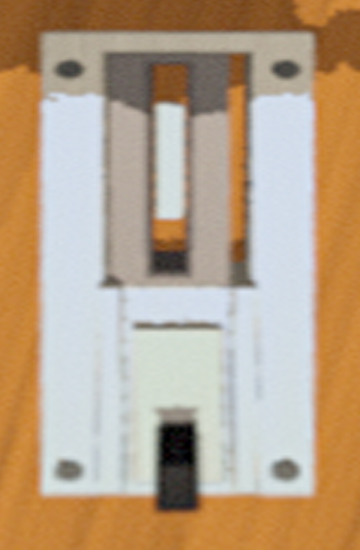

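Call:
move_arm(increments=[[1, 0.94, -0.13, 0.21, -0.4, -0.07, 0.22], [1, 0.94, -0.13, 0.21, -0.4, -0.07, 0.22], [1, 0.94, -0.13, 0.21, -0.4, -0.07, 0.22], [1, 0.94, -0.13, 0.21, -0.4, -0.07, 0.22], [1, 0.94, -0.13, 0.21, -0.4, -0.07, 0.22], [1, 0.94, -0.13, 0.21, -0.4, -0.07, 0.22], [1, 0.94, -0.13, 0.21, -0.4, -0.07, 0.22], [1, 0.94, -0.13, 0.21, -0.4, -0.07, 0.22], [1, 0.94, -0.13, 0.21, -0.4, -0.07, 0.22], [1, 0.94, -0.13, 0.21, -0.4, -0.07, 0.22], [1, 0.94, -0.13, 0.21, -0.4, -0.07, 0.22], [1, 0.94, -0.13, 0.21, -0.4, -0.07, 0.22], [1, 0.94, -0.13, 0.21, -0.4, -0.07, 0.22], [1, 0.94, -0.13, 0.21, -0.4, -0.07, 0.22], [1, 0.94, -0.13, 0.21, -0.4, -0.07, 0.22], [1, 0.94, -0.13, 0.21, -0.4, -0.07, 0.22], [1, 0, 0, 0, 0, 0, 0], [1, 0, 0, 0, 0, 0, 0]])

```text
clock: 3.9
tool_pos: [0.4447, 0.203, 0.2057]
ee_rot: [1.991, 1.872, 0.447]
contact_force: [-0.4, 0.1, -0.5]
opening: 0.0857
grasp_force: 0.0
```

```bash
python3 -c "
from h import *
im=env.get_image('wrist'); np.savez('wrist2',**im)
cv2.imwrite('pics/w2.png',im['color'][...,::-1])
show()
plan(F+.185*ZP,RP)
plan(F+.085*ZP,RP,8,F+.185*ZP,RP)"
```

```text
3.95 [0.4451 0.2019 0.2059] [-0.4 -0.1  0.5] op 0.0854 gf 0.0
q [ 0.14  0.12 -0.97  2.23  0.81  0.7  -1.47]
4 rows [0.857, -0.104, 0.208] [-0.369, -0.06, 0.23]
8 rows [0.0, -0.0, 0.5] [0.0, 0.0, 0.0]
```

View pics/w2.png

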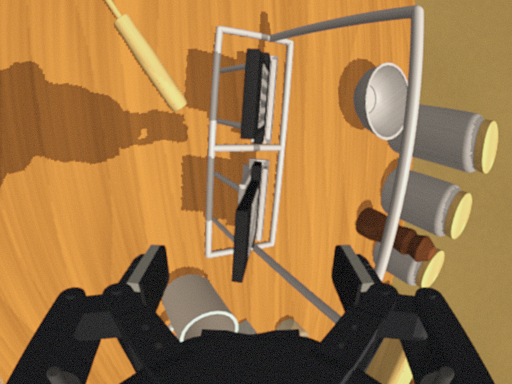

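The wrist view shows the grating plate near (260,95), edge-on and well aligned with the tool, and the slicing plate near (248,220). The rail is clear on the right. From the rectified picture, the slot is about -3.5 mm along stand x in the S0 frame.

Call:
move_arm(increments=[[1, 0.86, -0.1, 0.21, -0.37, -0.06, 0.23], [1, 0.86, -0.1, 0.21, -0.37, -0.06, 0.23], [1, 0.86, -0.1, 0.21, -0.37, -0.06, 0.23], [1, 0.86, -0.1, 0.21, -0.37, -0.06, 0.23], [1, 0, 0, 0, 0, 0, 0], [1, 0, 0, 0, 0, 0, 0], [1, 0, 0, 0, 0, 0, 0]])

```text
clock: 4.53
tool_pos: [0.4561, 0.2856, 0.1821]
ee_rot: [1.985, 1.719, 0.542]
contact_force: [-0.6, -0.3, -0.8]
opening: 0.0856
grasp_force: 0.0
```

```bash
cat >> h.py <<'E'
def wcloud(im):
    d=im['depth'];v,uu=np.mgrid[:d.shape[0],:d.shape[1]]
    a=(uu-im['cx'])/im['fx'];b=(v-im['cy'])/im['fy'];th=np.hypot(a,b)+1e-9
    k=np.tan(th)/th; P=np.stack([a*k*d,b*k*d,d],-1);T=np.linalg.inv(im['world_to_cam'])
    W=P@T[:3,:3].T+T[:3,3];W[(d==0)|(th>1.2)]=np.nan;return W
E
python3 - <<'E'
from h import *
show()
plan(F+.185*ZP,RP)
im=env.get_image('wrist');W=wcloud(im); A=np.stack([NP,np.cross(ZP,NP),ZP],1)
L=(W-F)@A; m=(L[...,2]>.083)&(L[...,2]<.14)&(np.abs(L[...,0])<.03)&(np.abs(L[...,1])<.05)
p=L[m];print(len(p),np.percentile(p,[2,50,98],axis=0).round(4))
t=p[p[:,2]>np.percentile(p[:,2],90)-.004]; print(np.percentile(t,[2,50,98],axis=0).round(4))
for lo in np.arange(.085,.135,.008):
    q=p[(p[:,2]>lo)&(p[:,2]<lo+.008)]; print(lo.round(3),len(q),np.percentile(q,[3,97],axis=0).round(4).tolist() if len(q) else '')
print('tcp in plate frame',(env.state()['tool_pos']-F)@A)
E
```

```text
4.53 [0.4561 0.2856 0.1821] [-0.6 -0.3 -0.8] op 0.0856 gf 0.0
q [-0.2   0.33 -0.93  2.18  1.16  0.93 -2.04]
1 rows [0.036, -0.055, -0.012] [0.016, 0.026, -0.021]
1343 [[-0.0061 -0.03    0.0933]
 [-0.0014  0.0097  0.1312]
 [ 0.003   0.0357  0.1325]]
[[-0.0061 -0.0303  0.13  ]
 [-0.0014  0.0054  0.1313]
 [ 0.003   0.0349  0.1326]]
0.085 18 [[-0.0059, 0.035, 0.0854], [0.0034, 0.0359, 0.0908]]
0.093 26 [[-0.0061, 0.0353, 0.0932], [0.0028, 0.0359, 0.1004]]
0.101 26 [[-0.0054, 0.0352, 0.1015], [0.0032, 0.0358, 0.1085]]
0.109 27 [[-0.0057, 0.0353, 0.1091], [0.0032, 0.0357, 0.1163]]
0.117 37 [[-0.0061, 0.0351, 0.1172], [0.003, 0.0358, 0.1248]]
0.125 1199 [[-0.006, -0.0296, 0.13], [0.003, 0.0349, 0.1324]]
0.133 3 [[-0.0054, -0.0017, 0.133], [0.002, 0.0306, 0.1334]]
tcp in plate frame [ 0.00181658 -0.00116938  0.18481939]
```

Call:
move_arm(increments=[[1, 0.11, -0.13, 0, 0, 0, 0], [1, 0, 0, 0.5, 0, 0, 0], [1, 0, 0, 0.5, 0, 0, 0], [1, 0, 0, 0.5, 0, 0, 0], [1, 0, 0, 0.5, 0, 0, 0], [1, 0, 0, 0.5, 0, 0, 0], [1, 0, 0, 0.5, 0, 0, 0], [1, 0, 0, 0.4, 0, 0, 0], [1, 0, 0, 0.3, 0, 0, 0], [1, 0, 0, 0.2, 0, 0, 0], [1, 0, 0, 0, 0, 0, 0], [1, 0, 0, 0, 0, 0, 0]])

```text
clock: 5.58
tool_pos: [0.509, 0.2823, 0.1008]
ee_rot: [1.985, 1.719, 0.546]
contact_force: [0.0, -0.3, -0.1]
opening: 0.0854
grasp_force: 0.0
```

Call:
move_arm(increments=[[0, 0, 0, 0, 0, 0, 0], [0, 0, 0, 0, 0, 0, 0], [0, 0, 0, 0, 0, 0, 0], [0, 0, 0, 0, 0, 0, 0], [0, 0, 0, 0, 0, 0, 0], [0, 0, 0, 0, 0, 0, 0], [0, 0, 0, 0, 0, 0, 0], [0, 0, 0, 0, 0, 0, 0], [0, 0, 0, 0, 0, 0, 0], [0, 0, 0, 0, 0, 0, 0], [0, 0, 0, 0, 0, 0, 0], [0, 0, 0, 0, 0, 0, 0]], grip_force=60)

```text
clock: 6.58
tool_pos: [0.5101, 0.2826, 0.1017]
ee_rot: [1.983, 1.718, 0.548]
contact_force: [0.7, -1.1, 4.8]
opening: 0.0092
grasp_force: 59.1
```

```bash
python3 - <<'E'
from h import *
show()
A=np.stack([NP,np.cross(ZP,NP),ZP],1)
print('tcp in plate frame',(env.state()['tool_pos']-F)@A)
st=env.state()
p1=st['tool_pos']+.12*ZP
plan(p1,RP)
T=S0-.0035*SX; p2=T+[0,0,.04+.040+.086]
print(p1,p2); plan(p2+[0,0,.08],RD,None,p1,RP); plan(p2,RD,8,p2+[0,0,.08],RD)
E
```

```text
6.58 [0.5101 0.2826 0.1017] [ 0.7 -1.1  4.8] op 0.0092 gf 59.1
q [-0.24  0.53 -0.81  2.17  1.44  0.91 -2.21]
tcp in plate frame [-0.00065711  0.0037859   0.08794865]
5 rows [0.0, 0.003, -0.96] [0.012, -0.001, -0.005]
[0.44191602 0.29232989 0.19996466] [ 0.49987497 -0.14902052  0.166     ]
19 rows [-0.94, 0.122, -0.045] [0.398, 0.07, -0.222]
8 rows [0.0, 0.0, 0.4] [0.0, 0.0, 0.0]
```

Call:
move_arm(increments=[[0, 0, 0, -0.2, 0, 0, 0], [0, 0, 0, -0.4, 0, 0, 0], [0, 0, 0, -0.6, 0, 0, 0], [0, 0, 0, -0.6, 0, 0, 0], [0, 0, 0, -0.6, 0, 0, 0], [0, 0, 0, -0.6, 0, 0, 0], [0, 0, 0, -0.6, 0, 0, 0], [0, 0, 0, -0.6, 0, 0, 0], [0, 0, 0, -0.6, 0, 0, 0], [0, 0, 0, 0, 0, 0, 0]])

```text
clock: 7.42
tool_pos: [0.4394, 0.2937, 0.2004]
ee_rot: [1.983, 1.721, 0.549]
contact_force: [0.7, -0.4, -1.6]
opening: 0.0094
grasp_force: 59.4
```

```bash
python3 - <<'E'
from h import *
show()
st=env.state(); p=st['tool_pos']
R0=R.from_rotvec(st['ee_rot']).as_matrix()
p1=p+[0,0,.08]
plan(p1,R0)
T=S0-.0035*SX; p2=T+[0,0,.04+.040+.086]
plan(p2+[0,0,.08],RD,None,p1,R0)
E
```

```text
7.42 [0.4394 0.2937 0.2004] [ 0.7 -0.4 -1.6] op 0.0094 gf 59.4
q [-0.2   0.28 -0.96  2.17  1.1   0.95 -2.01]
3 rows [0.003, 0.615, -0.872] [0.0, 0.0, 0.0]
19 rows [-0.937, 0.073, 0.118] [0.4, 0.068, -0.222]
```

Call:
move_arm(increments=[[0, 0, 0.37, -0.52, 0, 0, 0], [0, 0, 0.37, -0.52, 0, 0, 0], [0, 0, 0.37, -0.52, 0, 0, 0], [0, 0, 0.37, -0.52, 0, 0, 0], [0, 0, 0.37, -0.52, 0, 0, 0], [0, 0, 0, 0, 0, 0, 0]])

```text
clock: 7.92
tool_pos: [0.4419, 0.2928, 0.2805]
ee_rot: [1.985, 1.718, 0.55]
contact_force: [0.8, 0.2, -0.8]
opening: 0.0091
grasp_force: 59.5
```

Call:
move_arm(increments=[[0, -0.94, 0.07, 0.11, 0.4, 0.07, -0.22], [0, -0.94, 0.07, 0.11, 0.4, 0.07, -0.22], [0, -0.94, 0.07, 0.11, 0.4, 0.07, -0.22], [0, -0.94, 0.07, 0.11, 0.4, 0.07, -0.22], [0, -0.94, 0.07, 0.11, 0.4, 0.07, -0.22], [0, -0.94, 0.07, 0.11, 0.4, 0.07, -0.22], [0, -0.94, 0.07, 0.11, 0.4, 0.07, -0.22], [0, -0.94, 0.07, 0.11, 0.4, 0.07, -0.22], [0, -0.94, 0.07, 0.11, 0.4, 0.07, -0.22], [0, -0.94, 0.07, 0.11, 0.4, 0.07, -0.22], [0, -0.94, 0.07, 0.11, 0.4, 0.07, -0.22], [0, -0.94, 0.07, 0.11, 0.4, 0.07, -0.22], [0, -0.94, 0.07, 0.11, 0.4, 0.07, -0.22], [0, -0.94, 0.07, 0.11, 0.4, 0.07, -0.22], [0, -0.94, 0.07, 0.11, 0.4, 0.07, -0.22], [0, -0.94, 0.07, 0.11, 0.4, 0.07, -0.22], [0, -0.94, 0.07, 0.11, 0.4, 0.07, -0.22], [0, -0.94, 0.07, 0.11, 0.4, 0.07, -0.22], [0, 0, 0, 0, 0, 0, 0], [0, 0, 0, 0, 0, 0, 0]])

```text
clock: 9.58
tool_pos: [0.4906, -0.1311, 0.2473]
ee_rot: [1.998, 2.399, 0.03]
contact_force: [-0.2, 0.9, -0.7]
opening: 0.0095
grasp_force: 59.3
```

```bash
python3 - <<'E'
from h import *
show()
T=S0-.0035*SX; p2=T+[0,0,.04+.040+.086]
plan(p2,RD)
E
```

```text
9.58 [ 0.4906 -0.1311  0.2473] [-0.2  0.9 -0.7] op 0.0095 gf 59.3
q [ 0.5   0.21 -0.38  1.85  0.08  1.07  0.27]
4 rows [-0.192, 0.043, 0.815] [0.084, 0.009, -0.079]
```

Call:
move_arm(increments=[[0, -0.19, 0.04, 0.8, 0.08, 0.01, -0.08], [0, -0.19, 0.04, 0.8, 0.08, 0.01, -0.08], [0, -0.19, 0.04, 0.8, 0.08, 0.01, -0.08], [0, -0.19, 0.04, 0.8, 0.08, 0.01, -0.08], [0, 0, 0, 0, 0, 0, 0], [0, 0, 0, 0, 0, 0, 0], [0, 0, 0, 0, 0, 0, 0]])

```text
clock: 10.17
tool_pos: [0.5008, -0.1465, 0.1707]
ee_rot: [1.972, 2.44, 0.007]
contact_force: [-0.3, -0.1, -2.7]
opening: 0.0093
grasp_force: 59.4
```

```bash
python3 - <<'E'
from h import *
show()
T=S0-.0035*SX; p2=T+[0,0,.04+.040+.086]
plan(p2,RD)
im=env.get_image('wrist');W=wcloud(im);np.savez('w3',**im)
cv2.imwrite('pics/w3.png',cv2.resize(im['color'][...,::-1],None,fx=1.5,fy=1.5))
st=env.state();R0=R.from_rotvec(st['ee_rot']).as_matrix(); L=(W-st['tool_pos'])@R0
m=(np.abs(L[...,1])<.02)&(L[...,2]>-.06)&(L[...,2]<.1)&(np.abs(L[...,0])<.06)
p=L[m]
for lo in np.arange(-.06,.1,.01):
    q=p[(p[:,2]>lo)&(p[:,2]<lo+.01)]; print(lo.round(3),len(q),np.percentile(q,[3,97],axis=0).round(4).tolist() if len(q) else '')
t=dict(env.get_image('top'));W=cloud(t);P=(W-S0)@np.stack([SX,SY,[0,0,1]],1)
m=(np.abs(P[...,0])<.03)&(np.abs(P[...,1])<.07)&(P[...,2]>.06)&(P[...,2]<.15)
p=P[m];print('top',len(p),np.percentile(p,[2,50,98],axis=0).round(4) if len(p) else '')
E
```

```text
10.17 [ 0.5008 -0.1465  0.1707] [-0.3 -0.1 -2.7] op 0.0093 gf 59.4
q [ 0.49  0.32 -0.37  1.9   0.14  0.94  0.27]
1 rows [-0.092, -0.061, 0.186] [0.075, 0.01, 0.052]
-0.06 1026 [[-0.0056, -0.0186, -0.0587], [0.0149, 0.0173, -0.0503]]
-0.05 3596 [[-0.0163, -0.016, -0.0489], [0.0317, 0.0152, -0.0409]]
-0.04 880 [[-0.006, -0.0131, -0.0396], [0.0328, 0.0116, -0.0302]]
-0.03 782 [[0.0086, -0.0182, -0.0297], [0.0328, 0.0164, -0.0203]]
-0.02 633 [[0.0086, -0.0181, -0.0196], [0.0328, 0.0165, -0.0103]]
-0.01 285 [[0.0089, -0.0162, -0.0099], [0.0329, 0.0149, -0.0007]]
0.0 111 [[0.032, -0.0055, 0.0003], [0.0329, 0.0039, 0.0098]]
0.01 93 [[0.0321, -0.0054, 0.0105], [0.033, 0.0036, 0.0196]]
0.02 78 [[0.0322, -0.0054, 0.0205], [0.033, 0.0038, 0.0298]]
0.03 64 [[0.0317, -0.0053, 0.0305], [0.033, 0.0037, 0.0396]]
0.04 55 [[0.0323, -0.0053, 0.0404], [0.033, 0.0038, 0.0493]]
0.05 397 [[0.0326, -0.0056, 0.0523], [0.0486, 0.004, 0.059]]
0.06 32 [[0.0482, -0.0052, 0.0603], [0.0491, 0.0041, 0.0693]]
0.07 26 [[0.0488, -0.0053, 0.0723], [0.0492, 0.0036, 0.0795]]
0.08 13 [[0.0489, -0.0052, 0.0821], [0.0493, 0.0035, 0.085]]
0.09 0 
top 32 [[-0.0054  0.033   0.0847]
 [-0.0003  0.0402  0.1132]
 [ 0.0044  0.0497  0.1444]]
```

View pics/w3.png

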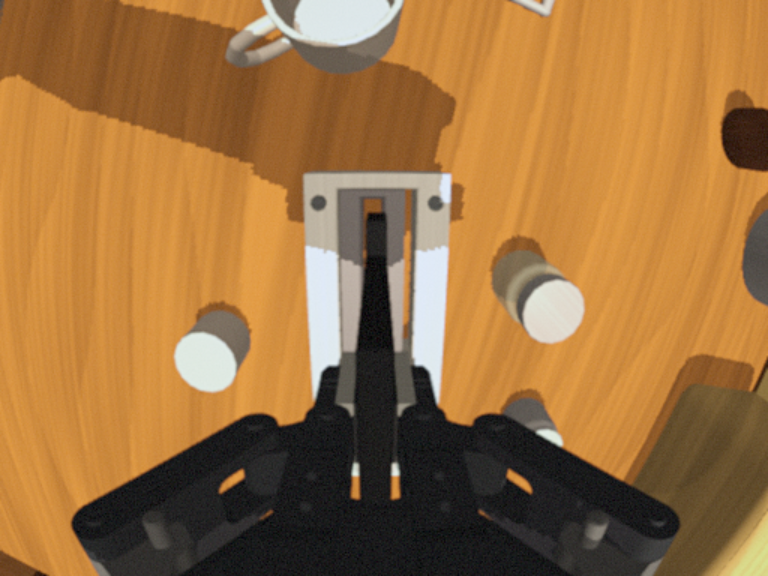

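The picture shows the plate edge-on at column 376, with its foot over the slot at about (373,205). The plate sits 1 mm off along tool x, and the slot target is -3.1 mm after correcting the camera bias.

```bash
cat >>h.py <<'E'
RS=np.stack([SX,SY,[0,0,1]],1)
def tgt(x,y,z): return S0+x*SX+y*SY+np.array([0,0,z])
def loc():
    st=env.state();R0=R.from_rotvec(st['ee_rot']).as_matrix()
    print('loc mm',((st['tool_pos']-S0)@RS*1000).round(1),'rot err mrad tool',(R.from_matrix(RD.T@R0).as_rotvec()*1000).round(0),'F stand',(st['contact_force']@RS).round(1),'tq',st['ft_torque'].round(2),'op',round(st['opening'],4),'gf',round(st['grasp_force'],1),'t',round(st['clock'],2))
E
python3 -c "
from h import *
loc();plan(tgt(-.0031,.001,.132),RD,4)"
```

```text
loc mm [ -1.6   1.9 171.4] rot err mrad tool [-8. -2. -4.] F stand [ 0.5 -0.6 -2.1] tq [ 0.01 -0.01  0.01] op 0.0094 gf 59.4 t 10.27
4 rows [-0.008, -0.017, 0.394] [0.024, 0.005, 0.013]
```

Call:
move_arm(increments=[[0, -0.01, -0.017, 0.39, 0.024, 0.005, 0.013], [0, -0.01, -0.017, 0.39, 0.024, 0.005, 0.013], [0, -0.01, -0.017, 0.39, 0.024, 0.005, 0.013], [0, -0.01, -0.017, 0.39, 0.024, 0.005, 0.013], [0, 0, 0, 0, 0, 0, 0], [0, 0, 0, 0, 0, 0, 0], [0, 0, 0, 0, 0, 0, 0]], grip_force=100)

```text
clock: 10.85
tool_pos: [0.4995, -0.1485, 0.1309]
ee_rot: [-1.979, -2.437, 0.001]
contact_force: [-0.1, -0.2, -1.8]
opening: 0.009
grasp_force: 97.3
```

```bash
python3 -c "
from h import *
loc();plan(tgt(-.0031,.001,.122),RD,4)
im=env.get_image('wrist');r=im['color'][100:300,150:350];cv2.imwrite('pics/w4.png',cv2.resize(r[...,::-1],None,fx=3,fy=3,interpolation=cv2.INTER_CUBIC))"
```

```text
loc mm [ -3.7   0.6 130.9] rot err mrad tool [2. 1. 0.] F stand [-0.2 -0.2 -1.8] tq [-0.02  0.04  0.01] op 0.009 gf 97.3 t 10.85
4 rows [0.004, 0.006, 0.089] [-0.007, -0.004, -0.001]
```

View pics/w4.png

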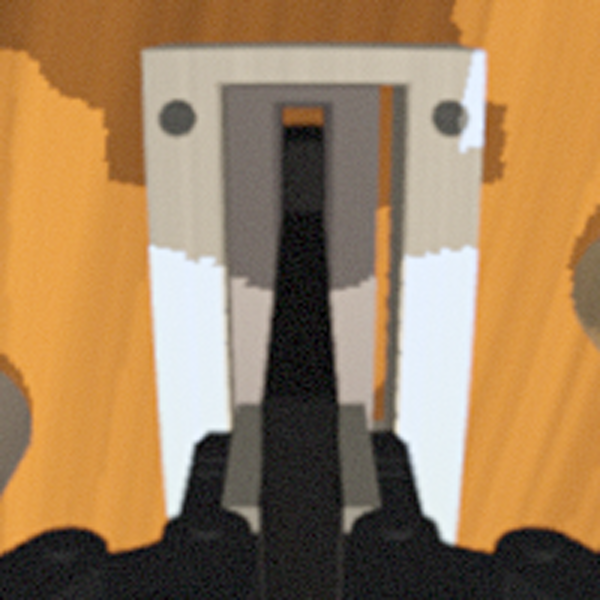

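The foot (columns 282–325) is centred over the slot (280–327), so I'll lower it.

Call:
move_arm(increments=[[0, 0, 0.01, 0.1, 0, 0, 0], [0, 0, 0, 0.1, 0, 0, 0], [0, 0, 0, 0.1, 0, 0, 0], [0, 0, 0, 0.1, 0, 0, 0], [0, 0, 0, 0.1, 0, 0, 0], [0, 0, 0, 0, 0, 0, 0]])

```text
clock: 11.4
tool_pos: [0.4993, -0.1485, 0.118]
ee_rot: [-1.979, -2.437, 0.002]
contact_force: [0.2, -0.2, -1.4]
opening: 0.009
grasp_force: 97.3
```

```bash
python3 -c "
from h import *
loc()"
```

```text
loc mm [ -3.9   0.7 118. ] rot err mrad tool [3. 1. 0.] F stand [ 0.1 -0.2 -1.4] tq [0.04 0.09 0.04] op 0.009 gf 97.3 t 11.4
```

Call:
move_arm(increments=[[0, 0, 0, 0.1, 0, 0, 0], [0, 0, 0, 0.1, 0, 0, 0], [0, 0, 0, 0.1, 0, 0, 0], [0, 0, 0, 0.1, 0, 0, 0], [0, 0, 0, 0, 0, 0, 0]])

```text
clock: 11.82
tool_pos: [0.4993, -0.1485, 0.108]
ee_rot: [-1.978, -2.437, 0.002]
contact_force: [0.1, 0.5, -2.1]
opening: 0.009
grasp_force: 97.3
```

Call:
move_arm(increments=[[0, 0, 0, 0.1, 0, 0, 0], [0, 0, 0, 0.1, 0, 0, 0], [0, 0, 0, 0.1, 0, 0, 0], [0, 0, 0, 0, 0, 0, 0]])

```text
clock: 12.15
tool_pos: [0.5, -0.1485, 0.1016]
ee_rot: [-1.98, -2.438, 0.001]
contact_force: [-0.9, 0.2, 3.1]
opening: 0.0084
grasp_force: 98.4
```

```bash
python3 -c "
from h import *
loc()"
```

```text
loc mm [ -3.3   0.5 101.6] rot err mrad tool [1. 0. 0.] F stand [-0.9  0.4  3.1] tq [ 0.06  0.33 -0.04] op 0.0084 gf 98.4 t 12.15
```

Call:
move_arm(increments=[[0, 0, 0, 0.1, 0, 0, 0], [0, 0, 0, 0.1, 0, 0, 0], [0, 0, 0, 0.1, 0, 0, 0], [0, 0, 0, 0, 0, 0, 0], [0, 0, 0, 0, 0, 0, 0]])

```text
clock: 12.57
tool_pos: [0.5005, -0.1485, 0.0956]
ee_rot: [1.98, 2.439, -0.001]
contact_force: [-4.7, 0.2, 19.1]
opening: 0.0089
grasp_force: 100.7
```

```bash
python3 -c "
from h import *
loc()"
```

```text
loc mm [-2.8  0.3 95.6] rot err mrad tool [ 0. -1.  0.] F stand [-4.5  1.1 19.1] tq [ 0.33  1.46 -0.06] op 0.0089 gf 100.7 t 12.57
```

Call:
move_arm(increments=[[0, 0, -0.03, 0.05, 0, 0, 0], [0, 0, 0, 0.05, 0, 0, 0], [0, 0, 0, 0, 0, 0, 0], [0, 0, 0, 0, 0, 0, 0]])

```text
clock: 12.9
tool_pos: [0.5008, -0.1486, 0.0954]
ee_rot: [1.978, 2.437, 0.0]
contact_force: [-9.9, 3.2, 41.0]
opening: 0.0088
grasp_force: 104.0
```

Call:
move_arm(increments=[[0, 0, 0, 0.05, 0, 0, 0], [0, 0, 0, 0.05, 0, 0, 0], [0, 0, 0, 0, 0, 0, 0], [0, 0, 0, 0, 0, 0, 0]])

```text
clock: 13.23
tool_pos: [0.502, -0.1491, 0.0951]
ee_rot: [1.977, 2.435, 0.001]
contact_force: [-13.5, 4.0, 59.6]
opening: 0.0089
grasp_force: 106.3
```

```bash
python3 -c "
from h import *
loc()"
```

```text
loc mm [-1.4 -0.5 95.1] rot err mrad tool [-4. -4.  0.] F stand [-12.4   6.7  59.6] tq [ 0.78  4.06 -0.01] op 0.0089 gf 106.3 t 13.23
```

Call:
move_arm(increments=[[0, 0, -0.02, -0.08, 0, 0, 0], [0, 0, 0, -0.06, 0, 0, 0], [0, 0, 0, 0, 0, 0, 0], [0, 0, 0, 0, 0, 0, 0]])

```text
clock: 13.57
tool_pos: [0.501, -0.1489, 0.0954]
ee_rot: [1.977, 2.436, 0.002]
contact_force: [-3.4, 1.2, 25.6]
opening: 0.0089
grasp_force: 101.5
```

```bash
python3 - <<'E'
from h import *
loc()
im=env.get_image('wrist');W=wcloud(im);P=(W-S0)@RS*1000
def f(n,x0,x1,y0,y1,z0,z1):
    m=(P[...,0]>x0)&(P[...,0]<x1)&(P[...,1]>y0)&(P[...,1]<y1)&(P[...,2]>z0)&(P[...,2]<z1)
    p=P[m];print(n,len(p),np.percentile(p,[5,50,95],axis=0).round(1).tolist() if len(p) else '')
f('shoulder',-8,2,38,48,25,60); f('insertL',-20,-12,36,48,30,50); f('insertR',6,14,36,48,30,50); f('standR',28,40,30,50,30,50)
for a in (34,37,40,43,46,49): f(a,-8,2,a,a+3,0,60)
E
```

```text
loc mm [-2.4 -0.1 95.4] rot err mrad tool [-3. -2.  0.] F stand [-3.   1.9 25.6] tq [0.27 1.18 0.01] op 0.0089 gf 101.5 t 13.57
shoulder 185 [[-7.5, 38.4, 37.6], [-3.4, 43.0, 38.5], [0.7, 47.3, 39.6]]
insertL 207 [[-19.6, 36.7, 39.5], [-16.1, 42.1, 40.5], [-12.2, 47.6, 41.5]]
insertR 209 [[6.1, 36.7, 39.5], [9.6, 42.1, 40.6], [13.5, 47.5, 41.5]]
standR 476 [[28.7, 31.1, 39.5], [33.9, 40.3, 40.6], [39.4, 49.0, 43.0]]
34 61 [[-7.5, 34.1, 19.4], [-2.7, 35.5, 38.6], [1.9, 36.8, 39.8]]
37 60 [[-7.5, 37.2, 19.6], [-3.0, 38.4, 38.4], [1.9, 39.8, 39.4]]
40 56 [[-7.5, 40.3, 17.7], [-3.0, 41.5, 38.6], [1.9, 42.7, 39.6]]
43 64 [[-7.3, 43.1, 17.0], [-3.0, 44.5, 38.4], [1.9, 46.0, 39.6]]
46 83 [[-7.4, 46.1, 16.7], [-2.7, 48.1, 38.0], [1.2, 49.0, 39.5]]
49 44 [[-7.5, 49.0, 16.7], [-3.7, 49.1, 23.4], [0.2, 49.3, 35.9]]
```

The shoulder is 2 mm below the stand's top, so the plate is home. I'll ease off and release.

Call:
move_arm(increments=[[0, 0, -0.02, -0.08, 0, 0, 0], [0, 0, 0, 0, 0, 0, 0], [0, 0, 0, 0, 0, 0, 0]])

```text
clock: 13.87
tool_pos: [0.4994, -0.1489, 0.0955]
ee_rot: [1.979, 2.438, 0.001]
contact_force: [-1.1, 1.9, 11.7]
opening: 0.009
grasp_force: 99.6
```

Call:
move_arm(increments=[[0.3, 0, 0, 0, 0, 0, 0], [0.5, 0, 0, 0, 0, 0, 0], [0.5, 0, 0, 0, 0, 0, 0], [0.5, 0, 0, 0, 0, 0, 0], [0.5, 0, 0, 0, 0, 0, 0], [0.5, 0, 0, -0.3, 0, 0, 0], [0.5, 0, 0, -0.6, 0, 0, 0], [0.5, 0, 0, -0.8, 0, 0, 0], [0.5, 0, 0, -0.8, 0, 0, 0], [0.5, 0, 0, -0.8, 0, 0, 0], [0.5, 0, 0, 0, 0, 0, 0], [0.5, 0, 0, 0, 0, 0, 0]])

```text
clock: 14.87
tool_pos: [0.4988, -0.1491, 0.1779]
ee_rot: [1.98, 2.438, -0.0]
contact_force: [-0.0, 0.1, -0.6]
opening: 0.0425
grasp_force: 0.0
```

```bash
python3 - <<'E'
from h import *
loc();show()
im=env.get_image('wrist');W=wcloud(im);P=(W-S0)@RS*1000
def f(n,x0,x1,y0,y1,z0,z1):
    m=(P[...,0]>x0)&(P[...,0]<x1)&(P[...,1]>y0)&(P[...,1]<y1)&(P[...,2]>z0)&(P[...,2]<z1)
    p=P[m];print(n,len(p),np.percentile(p,[3,50,97],axis=0).round(1).tolist() if len(p) else '')
f('shoulder',-6,0,38,48,25,60); f('insert',-20,-12,36,48,30,50); f('top',-20,15,-40,40,130,145)
f('grip',-15,15,-160,-100,80,95)
t=env.get_image('top');W=cloud(t);P=(W-S0)@RS*1000
f('gripT',-15,15,-160,-90,80,95);f('tin+',20,130,-170,-60,30,60)
f('objs',-140,-50,-200,80,15,90);f('objs+',50,140,-200,80,15,90)
E
```

```text
loc mm [-4.600e+00  1.000e-01  1.779e+02] rot err mrad tool [-0. -0.  1.] F stand [-0.   0.1 -0.6] tq [-0.01 -0.   -0.04] op 0.0425 gf 0.0 t 14.87
14.87 [ 0.4988 -0.1491  0.1779] [-0.   0.1 -0.6] op 0.0425 gf 0.0
q [ 0.5   0.32 -0.37  1.89  0.14  0.96  0.27]
shoulder 77 [[-5.9, 38.2, 36.9], [-3.0, 43.0, 38.2], [-0.2, 47.9, 39.8]]
insert 96 [[-19.2, 36.5, 39.2], [-15.8, 41.9, 40.4], [-12.5, 47.2, 41.6]]
top 1395 [[-9.6, -31.4, 136.5], [-5.0, 3.7, 138.4], [-0.4, 33.0, 139.5]]
grip 275 [[-7.3, -140.0, 80.6], [-0.2, -126.8, 88.5], [6.0, -119.5, 89.8]]
gripT 0 
tin+ 93 [[108.1, -151.9, 33.2], [119.7, -131.5, 48.9], [128.6, -115.4, 53.1]]
objs 0 
objs+ 364 [[87.5, -149.0, 22.8], [113.5, -20.7, 51.2], [137.1, 11.2, 77.4]]
```

```bash
python3 -c "
from h import *
plan(tgt(0,-.130,.178),RD,7);plan(tgt(0,-.13,.061),RD,8,tgt(0,-.130,.178),RD)"
```

```text
7 rows [-0.746, 0.033, -0.011] [-0.005, -0.002, -0.001]
8 rows [0.0, 0.0, 0.585] [0.0, 0.0, 0.0]
```

Call:
move_arm(increments=[[0.5, -0.75, 0.03, 0, 0, 0, 0], [0.5, -0.75, 0.03, 0, 0, 0, 0], [0.5, -0.75, 0.03, 0, 0, 0, 0], [0.5, -0.75, 0.03, 0, 0, 0, 0], [0.5, -0.75, 0.03, 0, 0, 0, 0], [0.5, -0.75, 0.03, 0, 0, 0, 0], [0.5, -0.7, 0, 0, 0, 0, 0], [0.5, 0, 0, 0, 0, 0, 0], [0.5, 0, 0, 0, 0, 0, 0]])

```text
clock: 15.72
tool_pos: [0.5284, -0.2757, 0.1749]
ee_rot: [-1.98, -2.434, 0.002]
contact_force: [-0.5, 1.2, -0.2]
opening: 0.0427
grasp_force: 0.0
```

```bash
python3 -c "
from h import *
loc();plan(tgt(0,-.130,.061),RD,8)"
```

```text
loc mm [  -1.7 -129.9  174.9] rot err mrad tool [4. 2. 2.] F stand [-0.2  1.3 -0.2] tq [0.01 0.01 0.02] op 0.0427 gf 0.0 t 15.72
8 rows [-0.001, 0.01, 0.569] [-0.006, -0.004, -0.003]
```

Call:
move_arm(increments=[[0.5, 0, 0.01, 0.57, 0, 0, 0], [0.5, 0, 0.01, 0.57, 0, 0, 0], [0.5, 0, 0.01, 0.57, 0, 0, 0], [0.5, 0, 0.01, 0.57, 0, 0, 0], [0.5, 0, 0.01, 0.57, 0, 0, 0], [0.5, 0, 0.01, 0.57, 0, 0, 0], [0.5, 0, 0.01, 0.57, 0, 0, 0], [0.5, 0, 0, 0.3, 0, 0, 0], [0.5, 0, 0, 0.15, 0, 0, 0], [0.5, 0, 0, 0, 0, 0, 0], [0.5, 0, 0, 0, 0, 0, 0]])

```text
clock: 16.63
tool_pos: [0.5309, -0.2744, 0.0658]
ee_rot: [-1.979, -2.438, 0.001]
contact_force: [0.1, -0.3, 0.4]
opening: 0.0429
grasp_force: 0.0
```

Call:
move_arm(increments=[[0, 0, 0, 0, 0, 0, 0], [0, 0, 0, 0, 0, 0, 0], [0, 0, 0, 0, 0, 0, 0], [0, 0, 0, 0, 0, 0, 0], [0, 0, 0, 0, 0, 0, 0], [0, 0, 0, 0, 0, 0, 0], [0, 0, 0, 0, 0, 0, 0], [0, 0, 0, 0, 0, 0, 0]], grip_force=35)

```text
clock: 17.3
tool_pos: [0.5299, -0.2755, 0.0664]
ee_rot: [-1.98, -2.437, 0.003]
contact_force: [-4.5, -0.5, 5.4]
opening: 0.0131
grasp_force: 35.5
```

```bash
python3 -c "
from h import *
loc();plan(tgt(0,-.091,.061),RD,8)"
```

```text
loc mm [-1.00e-01 -1.30e+02  6.64e+01] rot err mrad tool [3. 0. 1.] F stand [-4.5  0.5  5.4] tq [-0.03  0.77 -0.03] op 0.0131 gf 35.5 t 17.3
8 rows [0.195, 0.001, 0.027] [-0.004, -0.0, -0.002]
```

Call:
move_arm(increments=[[0, 0.1, -0.01, 0, 0, 0, 0], [0, 0.15, -0.01, 0, 0, 0, 0], [0, 0.15, -0.01, 0, 0, 0, 0], [0, 0.15, 0, 0, 0, 0, 0], [0, 0.15, 0, 0, 0, 0, 0], [0, 0.15, 0, 0, 0, 0, 0], [0, 0.15, 0, 0, 0, 0, 0], [0, 0.15, 0, 0, 0, 0, 0], [0, 0.15, 0, 0, 0, 0, 0], [0, 0, 0, 0, 0, 0, 0]])

```text
clock: 18.13
tool_pos: [0.523, -0.243, 0.0663]
ee_rot: [-1.979, -2.438, 0.002]
contact_force: [-3.9, -1.7, 7.3]
opening: 0.0133
grasp_force: 35.7
```

```bash
python3 -c "
from h import *
loc()"
```

```text
loc mm [ -0.2 -96.7  66.3] rot err mrad tool [2. 0. 0.] F stand [-4.1 -0.8  7.3] tq [-0.24  0.71  0.  ] op 0.0133 gf 35.7 t 18.13
```

Call:
move_arm(increments=[[0, 0.1, 0, 0, 0, 0, 0], [0, 0.1, 0, 0, 0, 0, 0], [0, 0.06, 0, 0, 0, 0, 0], [0, 0, 0, 0, 0, 0, 0], [0, 0, 0, 0, 0, 0, 0]])

```text
clock: 18.55
tool_pos: [0.5219, -0.2374, 0.0664]
ee_rot: [-1.98, -2.438, 0.003]
contact_force: [-3.0, -3.6, 6.7]
opening: 0.0133
grasp_force: 35.6
```

```bash
python3 -c "
from h import *
loc()"
```

```text
loc mm [ -0.2 -91.   66.4] rot err mrad tool [ 2. -1.  1.] F stand [-3.7 -2.9  6.7] tq [-0.67  0.61  0.01] op 0.0133 gf 35.6 t 18.55
```

Call:
move_arm(increments=[[0, 0.1, 0, 0, 0, 0, 0], [0, 0.1, 0, 0, 0, 0, 0], [0, 0, 0, 0, 0, 0, 0], [0, 0, 0, 0, 0, 0, 0]])

```text
clock: 18.88
tool_pos: [0.5218, -0.2372, 0.0666]
ee_rot: [1.981, 2.432, -0.006]
contact_force: [0.7, -16.4, -0.1]
opening: 0.0129
grasp_force: 34.8
```

```bash
python3 -c "
from h import *
loc()"
```

```text
loc mm [ -0.2 -90.8  66.6] rot err mrad tool [-0. -6.  4.] F stand [ -2.7 -16.2  -0.1] tq [-3.25 -0.3   0.1 ] op 0.0129 gf 34.8 t 18.88
```

End stop reached: 16 N with no further motion after 39 mm of travel. I'll ease off, release and withdraw.

Call:
move_arm(increments=[[0, -0.13, 0, 0, 0, 0, 0], [0, 0, 0, 0, 0, 0, 0], [0.3, 0, 0, 0, 0, 0, 0], [0.4, 0, 0, 0, 0, 0, 0], [0.4, 0, 0, 0, 0, 0, 0], [0.4, 0, 0, 0, 0, 0, 0], [0.4, 0, 0, 0, 0, 0, 0], [0.4, 0, 0, -0.3, 0, 0, 0], [0.4, 0, 0, -0.6, 0, 0, 0], [0.4, 0, 0, -0.8, 0, 0, 0], [0.4, 0, 0, -0.8, 0, 0, 0], [0.4, 0, 0, -0.8, 0, 0, 0], [0.4, 0, 0, -0.8, 0, 0, 0], [0.4, -0.6, 0, -0.6, 0, 0, 0], [0.4, -0.6, 0, -0.6, 0, 0, 0], [0.4, 0, 0, 0, 0, 0, 0], [0.4, 0, 0, 0, 0, 0, 0]])

```text
clock: 20.3
tool_pos: [0.5282, -0.265, 0.1988]
ee_rot: [-1.982, -2.437, 0.001]
contact_force: [0.8, 0.4, -0.6]
opening: 0.0342
grasp_force: 0.0
```

```bash
python3 - <<'E'
from h import *
loc()
im=env.get_image('wrist');W=wcloud(im);P=(W-S0)@RS*1000
def f(n,x0,x1,y0,y1,z0,z1):
    m=(P[...,0]>x0)&(P[...,0]<x1)&(P[...,1]>y0)&(P[...,1]<y1)&(P[...,2]>z0)&(P[...,2]<z1)
    p=P[m];print(n,len(p),np.percentile(p,[3,50,97],axis=0).round(1).tolist() if len(p) else '')
f('plate top',-20,15,-40,40,125,145);f('shoulder',-6,0,38,48,25,60);f('insert',-20,-12,36,48,30,50)
f('grip',-15,15,-160,-60,80,95);f('tongue',-13,13,-78,-20,45,60)
cv2.imwrite('pics/w9.png',cv2.resize(im['color'][...,::-1],None,fx=1.5,fy=1.5))
E
```

```text
loc mm [   0.4 -119.3  198.8] rot err mrad tool [ 1. -0.  2.] F stand [ 0.9  0.3 -0.6] tq [0.05 0.02 0.02] op 0.0342 gf 0.0 t 20.3
plate top 1334 [[-9.2, -33.0, 137.0], [-5.1, -2.4, 138.4], [-0.5, 30.3, 139.8]]
shoulder 0 
insert 63 [[-19.7, 36.5, 39.2], [-17.6, 42.1, 40.6], [-14.7, 47.5, 42.0]]
grip 406 [[-7.9, -102.4, 83.8], [-1.0, -91.1, 88.8], [5.1, -81.4, 90.1]]
tongue 1098 [[-12.7, -76.8, 47.7], [-0.0, -57.8, 49.0], [12.6, -39.1, 50.3]]
```

View pics/w9.png

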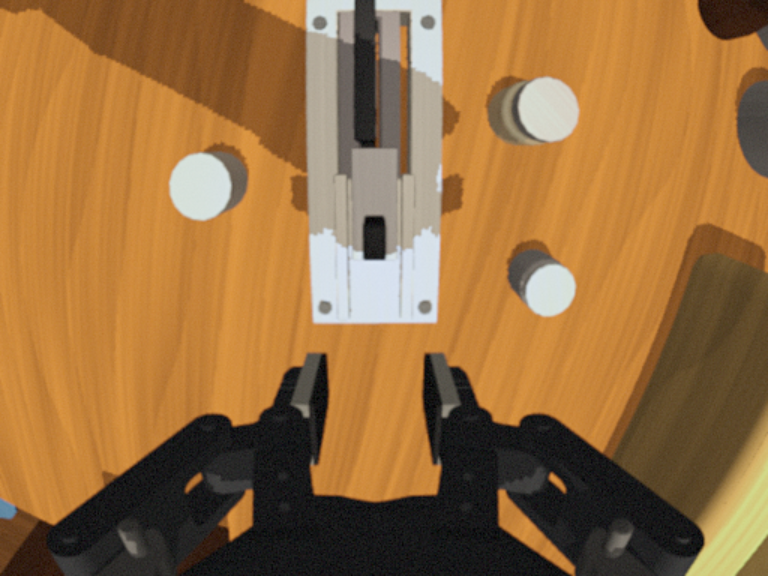

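The tongue (375,150–240) lies over the plate's shoulder with its end about 38 mm from the window's middle, which is the stop. The plate stands upright at column 365, its top at 138 mm, and the salt, tin and jar haven't moved. Handing in.

```bash
python3 -c "
from cell import env
print(env.close_job())"
```

```text
the job is handed in; nothing more can be done
None
```

The grating plate is upright in the stand's slot and pressed fully home, the lock is at its end stop over the shoulder, the slicing plate was left in the rack, and the job was handed in at about 20 s.

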